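# Bleed the specimen press behind its sliding guard

## Task

Slide the press's clear guard fully open along its rails and bleed the three steel spring plungers under it, one at a time: first the wide round one, then the square one, last the narrow round one, each pushed fully down for a moment and let up again before the next. Then slide the guard fully shut again without slamming it, and do not disturb the things standing around the press.

Things in the scene. Friction and masses are not known exactly. Their poses are not given: they have to be found in the camera images.
- press: Fixed low cream box, 200 (x) by 532 mm (y -290 to +242), deck 100 mm high. Origin on the bench, on its centre line. Open-topped bay at the +y end: 136 mm in x, y +30 to +230, floor 55 mm up. Steel column 72 mm wide, 190 mm high at y -240; pump lever out of the -y end to y -366, 114 mm high. Guide rails along y at x -76 and +76, tops 116 mm up; end stop bars, 114 mm up, at y +230 and -170.
- guard (a joint): Travel of the sliding guard in m: 0 = fully shut over the bay, 0.20 = fully open; it grows as the guard slides towards the press's -y. It stays where it is left; about 2 to 3 N moves it.
- guard_handle (a point): Top centre of the guard's handle. Guard: level clear plate in an aluminium frame, 132 (press x) by 200 mm (press y), 8 mm thick, upper face 110 mm above the bench. Handle: black bar on the plate's middle, 56 mm along press x, 12 mm thick along y, 28 mm high, top 138 mm up; at press y +130 when shut, -70 when fully open.
- wide_top (a point): Top centre of the wide round plunger, 36 mm in diameter, plain steel, upright on a dark base 46 mm square. Top 93 mm above the bench when up, 9 mm below the guard plate. The three plungers stand in a row along the press's y, about 55 mm apart (y about +75, +130, +185), in any order.
- wide (a joint): How far the wide round plunger, 36 mm in diameter is pressed down, in m: 0 = up, 0.007 = fully down (about 3.7 N); its spring lifts it again.
- square_top (a point): Top centre of the square plunger, 24 by 24 mm, plain steel, upright on a dark base 46 mm square. Top 93 mm above the bench when up, 9 mm below the guard plate. The three plungers stand in a row along the press's y, about 55 mm apart (y about +75, +130, +185), in any order.
- square (a joint): How far the square plunger, 24 by 24 mm is pressed down, in m: 0 = up, 0.007 = fully down (about 3.7 N); its spring lifts it again.
- narrow_top (a point): Top centre of the narrow round plunger, 16 mm in diameter, plain steel, upright on a dark base 46 mm square. Top 93 mm above the bench when up, 9 mm below the guard plate. The three plungers stand in a row along the press's y, about 55 mm apart (y about +75, +130, +185), in any order.
- narrow (a joint): How far the narrow round plunger, 16 mm in diameter is pressed down, in m: 0 = up, 0.007 = fully down (about 3.7 N); its spring lifts it again.
- jar: White-capped jar, 64 mm across, 100 mm high, loose beside the press; leave alone. Origin at the centre of its underside.
- mount: Black specimen disc, 32 mm across, 22 mm high, loose beside the press; leave alone. Origin at the centre of its underside.
- beaker: Open glass beaker, 70 mm across, 85 mm high, loose near the press's bay end; leave alone. Origin at the centre of its underside.

How it is judged:
On the way, in this order (a step that is already met when the one before it is completed fails the run):
1. the guard is slid open (188 of its 200 mm) (value of joint guard above 0.188 m), for 0.1 s.
2. the wide round plunger is pressed down by more than 5 of its 7 mm, the other two up (value of joint wide above 0.005 m and value of joint each of square, narrow below 0.002 m), for 0.1 s.
3. the square plunger is pressed down by more than 5 of its 7 mm, the other two up (value of joint square above 0.005 m and value of joint each of wide, narrow below 0.002 m), for 0.1 s.
4. the narrow round plunger is pressed down by more than 5 of its 7 mm, the other two up (value of joint narrow above 0.005 m and value of joint each of wide, square below 0.002 m), for 0.1 s.
At the end, for the whole second after the job is handed in: The guard is shut to within 4 mm and still, all three plungers are up again, and the jar, disc and beaker are upright where they were (within 30 mm) (value of joint guard below 0.004 m and velocity of joint guard between -0.01 and 0.01 m/s and value of joint each of wide, square, narrow below 0.002 m and distance of each of jar, mount, beaker from where it was at the start of the episode below 0.03 m and angle between each of jar, mount, beaker's own z axis and vertical below 0.2 rad); the robot touches nothing.
It fails at once if two plungers are pressed at once (both more than 3 mm) (value of joint each of wide, square above 0.003 m or value of joint each of wide, narrow above 0.003 m or value of joint each of square, narrow above 0.003 m).
It fails at once if the guard is slammed shut (faster than 0.25 m/s in its last 20 mm) (value of joint guard below 0.02 m and velocity of joint guard below -0.25 m/s).
It fails at once if the jar, the black disc or the beaker is moved by more than 30 mm (distance of any of jar, mount, beaker from where it was at the start of the episode above 0.03 m).
It also fails if it takes over 61 s, if anything falls off the work surface, if the arm or the gripper's body presses on something with over 40 N, if the wrist force passes 120 N, or if a joint passes its speed limit or range.

## Robot

A 7-joint arm with a two-finger parallel gripper is mounted at the origin on the work surface. World frame = base frame: x ahead of the robot, y to its left, z up, the work surface at z = 0. Lengths are in m, angles in rad, forces in N, time in s.
With the tool pointing down it reaches from about 0.35 to 0.9 m from the base axis. Payload 8.1 kg.
Tool frame: the origin (TCP) lies on the centre line of the jaws, within the pads' length; the fingertips stand 14 mm ahead of it and the grasp point (between the pads) lies 5 mm behind it; z points along the fingers, y is the direction in which the jaws open and shut (so a half turn about z gives the same grasp; the last joint's range is limited). The gripper opens to 92 mm and grips with 3 to 60 N. Pads are 19 mm wide; open, the fingers measure 130 mm over their backs; the gripper's body (75 mm by 190 mm) begins 47 mm behind the grasp point.
Start: joints at [-1.245, 0.434, 0.025, 1.573, -0.012, 1.134, -0.075], TCP at [0.26, 0.568, 0.241] pointing down, gripper open.
Joint ranges: [-2.62, 2.62], [-0.44, 2.09], [-1.27, 1.32], [0.08, 2.57], [-1.32, 4.46], [0.12, 2], [-2.74, 2.74]. Speed limits (rad/s): [2.22, 2.22, 3.01, 3.01, 3.14, 3.14, 3.14].

## Interface

Orientations are given as a rotation vector (axis times angle).
In Python, from cell import observe, eyes, arm gives the robot as it stands.
- The arm moves only by the tool step_arm, never from a script. Its argument "series" is a list that holds one entry, the list of rows, each a list of 5 numbers: the finger opening in m, from 0 to 0.0918, then the shift along the world's x, y, z in m, then the turn about the world's z in degrees. In form: [[[hand, dx, dy, dz, spin], ...]]. A call has 1 to 20 rows; each row is the pose to reach, as a shift and turn from the pose measured when the call began; what a row does not reach only later rows make up. A row lasts 1/12 s, in which the tool goes at most 41.7 mm and 7.16 degrees, less where a joint would pass 70% of its speed; a pose out of reach is approached as far as the arm can. A call with a gripper value outside its range is refused whole. The fingers move at their own pace and stop on an object; "squeeze" is the grip in N (left out, the last holds). Time passes only in rows, so rows that repeat a pose let the fingers close. It gives the time, the measured TCP pose, the force and the opening at its end, in the units of the state.
- observe(): the state, without advancing time (a new reading comes with each control period).
- eyes.get_image(name): name is "scene" or "top" or "wrist"; returns (picture, depth): 384x512x3 uint8, red, green, blue; 384x512 float32, m along the optical axis (not along the pixel's ray), 0 where there is no reading.
- eyes.camera_params(name): a dict with "intrinsics" (3x3 intrinsics, pixels), "position" and "attitude" of the camera in the world. Camera axes: x right, y down, z forward; pixel columns grow to the right and rows downward; lengths in m; the calibration is good to about 2 mm. A picture is of the moment at which its call begins: read the wrist's pose just before it. camera_params takes no time and is no camera call; for the wrist camera it gives the pose at the moment of the call.
- arm.sign_off(): hands the job in, once; it reports no verdict.
The state is a dict: "clock": time; "joints": joint angles; "dq": joint speeds; "joint_efforts": joint torques, N m; "position": TCP position; "ee_rot": TCP orientation; "force": force on the tool from outside, world axes, zero at the start; "ft_torque": the same for the moment, N m; "width": opening from 0.0 (shut) to 1.0 (fully open).
Only numpy, scipy, OpenCV 4.12 (cv2) and the standard library are available. Lean on these libraries where they do the work, as an engineer would, in place of code of your own. Each camera call takes 0.05 s, during which the arm holds its last target.

## Working session

There is one attempt and no reset: what is moved stays moved. The work goes in short steps, Python scripts to look and compute and a tool call to move; the robot and the scene stay as the last step left them, time stands still between calls to the robot, and variables do not carry over. Pictures are saved under pics/ and viewed, and the job is handed in when it is done.

Besides the shell and the picture viewer there is one more tool, called after "Request:" in YAML: its name, and indented under it one key for each argument. step_arm: Moves the arm, as the interface text tells. Its arguments: {"type":"object","properties":{"series":{"type":"array"},"squeeze":{"type":"number"}},"required":["series"]}

```bash
mkdir -p pics; ls; python3 - <<'E'
from cell import observe, eyes, arm
import cv2,numpy as np
s=observe();print(s)
for n in ["scene","top","wrist"]:
    p=eyes.camera_params(n);print(n,p)
    im,d=eyes.get_image(n);cv2.imwrite(f"pics/{n}0.png",im[:,:,::-1]);np.save(f"{n}0_d.npy",d)
E
```

```text
pics
{'clock': 0.0, 'joints': array([-1.24461447,  0.43521308,  0.02497517,  1.57409226, -0.01159208,
        1.13402381, -0.07509805]), 'dq': array([-2.93731023e-05,  6.20634012e-05, -6.69764898e-04, -5.01586617e-04,
        1.03653365e-03, -5.03389000e-04, -2.36211386e-04]), 'joint_efforts': array([-9.50814092e-05, -6.67839646e+01,  9.84813608e-01, -3.14468408e+01,
       -6.05895510e-02,  4.27459949e-02,  1.69852106e-04]), 'position': array([0.25969982, 0.56794387, 0.23995302]), 'ee_rot': array([-6.68442842e-01, -3.06946211e+00,  2.48235245e-03]), 'force': array([-0.04388508, -0.63409884, -0.54080396]), 'ft_torque': array([-0.00024879, -0.04228834, -0.02249187]), 'width': 0.9988398038280172}
scene {'intrinsics': array([[478.76221678,   0.        , 250.44231022],
       [  0.        , 478.76221678, 196.11834609],
       [  0.        ,   0.        ,   1.        ]]), 'position': array([1.33132212, 0.14941335, 0.69414389]), 'attitude': array([-1.60704842, -1.74825737,  0.84455639])}
top {'intrinsics': array([[378.53153017,   0.        , 260.66130576],
       [  0.        , 378.53153017, 192.22682963],
       [  0.        ,   0.        ,   1.        ]]), 'position': array([0.42176907, 0.10027522, 0.94594843]), 'attitude': array([-2.21237503,  1.97632631, -0.21458983])}
wrist {'intrinsics': array([[276.4374288 ,   0.        , 250.43588963],
       [  0.        , 276.4374288 , 195.39751752],
       [  0.        ,   0.        ,   1.        ]]), 'position': array([0.18617782, 0.60175508, 0.38359003]), 'attitude': array([2.4195172 , 1.55579859, 0.23452062])}
```

View pics/scene0.png

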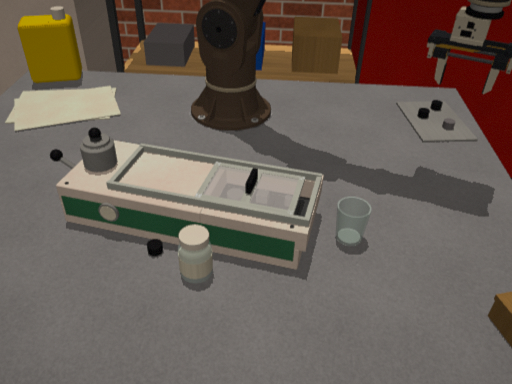

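View pics/top0.png

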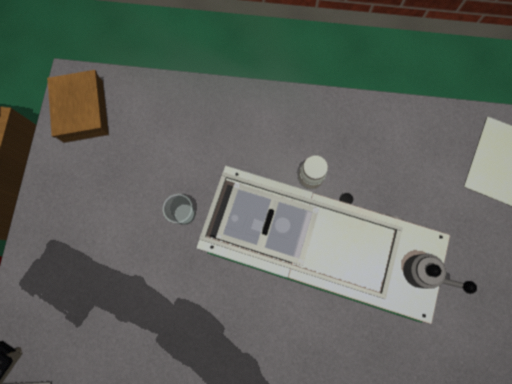

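View pics/wrist0.png

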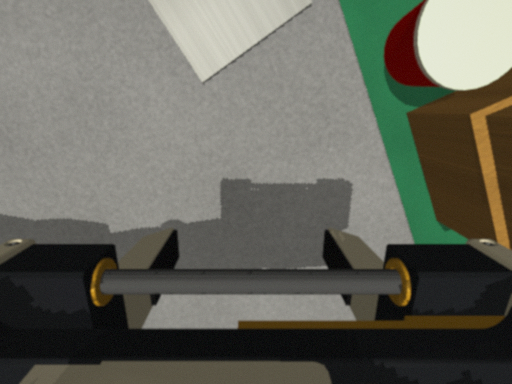

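The scene view shows the press left of centre, with the handle at about (252,181), the jar at (195,250), the disc at (155,247) and the beaker at (352,222). In the top view the handle is at (268,222), and the press runs from (220,205) to (440,280).

```bash
cat > h.py <<'E'
import numpy as np,cv2
from scipy.spatial.transform import Rotation as R
from cell import observe, eyes, arm
def ray(p,u,v):
    K=p["intrinsics"];d=np.linalg.inv(K)@[u,v,1.];return np.array(p["position"]),R.from_rotvec(p["attitude"]).as_matrix()@d
def onz(p,u,v,z):
    o,d=ray(p,u,v);return o+d*(z-o[2])/d[2]
def tri(rs):
    A=np.zeros((3,3));b=np.zeros(3)
    for o,d in rs:
        d=d/np.linalg.norm(d);M=np.eye(3)-np.outer(d,d);A+=M;b+=M@o
    x=np.linalg.solve(A,b)
    return x,[np.linalg.norm(np.cross(d/np.linalg.norm(d),x-o)) for o,d in rs]
def proj(p,X):
    c=R.from_rotvec(p["attitude"]).as_matrix().T@(np.array(X)-p["position"]);c=p["intrinsics"]@c;return c[:2]/c[2]
E
python3 - <<'E'
from h import *
t=cv2.imread("pics/top0.png");s=cv2.imread("pics/scene0.png")
a=cv2.resize(t[160:290,190:400],None,fx=3.8,fy=3.8,interpolation=cv2.INTER_CUBIC);cv2.imwrite("pics/tz.png",a)
b=cv2.resize(s[120:260,50:330],None,fx=2.85,fy=2.85,interpolation=cv2.INTER_CUBIC);cv2.imwrite("pics/sz.png",b)
pt=eyes.camera_params("top");ps=eyes.camera_params("scene")
# handle dark
for im,p,box in((t,pt,(205,240,255,280)),(s,ps,(165,198,240,262))):
    r0,r1,c0,c1=box
    m=(im[r0:r1,c0:c1].max(2)<45).astype(np.uint8)
    n,l,st,ce=cv2.connectedComponentsWithStats(m);print(st,ce+[c0,r0])
E
```

```text
[[  0   0  25  35 772]
 [  8   5  10  24 103]] [[266.93523316 222.06994819]
 [267.48543689 221.47572816]]
[[  0   0  22  33 553]
 [  6   4  11  25 173]] [[250.29837251 180.96383363]
 [251.14450867 181.11560694]]
```

View pics/tz.png

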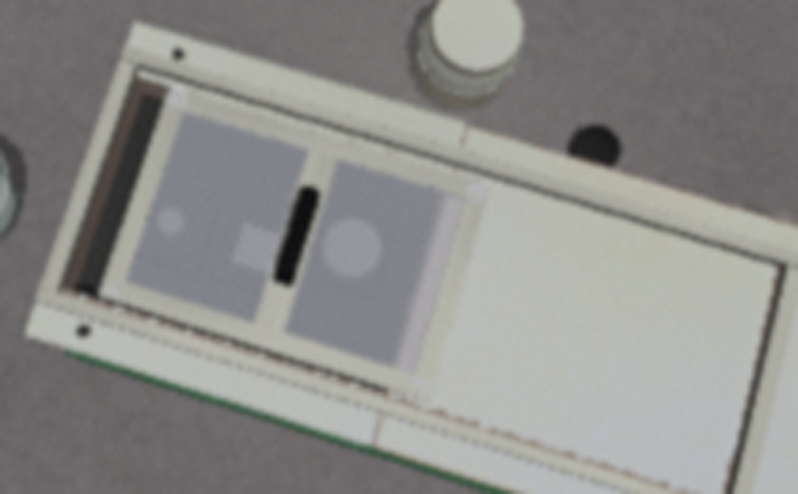

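View pics/sz.png

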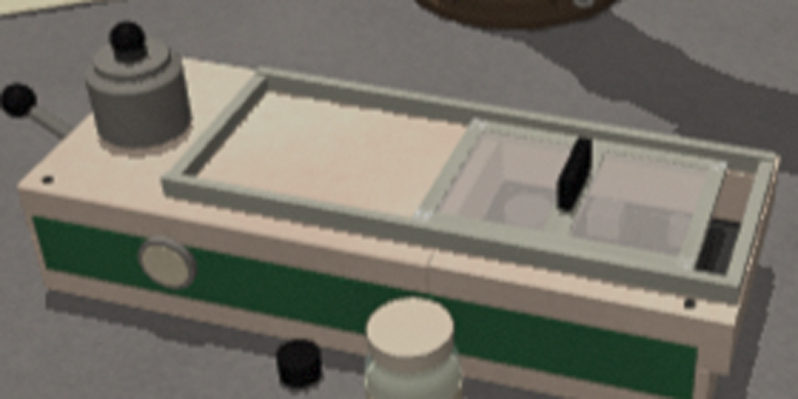

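The zoomed views show the guard already slightly open, with a gap at the +y end. From the +y end the plungers run narrow (235,218), square (~258,225, partly behind the handle) and wide (283,225). Next I compute positions.

```bash
python3 - <<'E'
from h import *
pt=eyes.camera_params("top");ps=eyes.camera_params("scene")
T=lambda u,v:(190+u/3.8,160+v/3.8)
S=lambda u,v:(50+u/2.85,120+v/2.85)
P=lambda n,x:print(n,np.round(x,4))
# handle top: top end centres
hA,hB=T(308,193),T(284,278)
A=onz(pt,*hA,.138);B=onz(pt,*hB,.138);P("handle ends",[A,B]);P("len",np.linalg.norm(A-B)); 
sA,sB=S(569,176),S(584,142)
x,e=tri([ray(pt,*hA),ray(ps,*S(568,178))]);P("triA",[*x,*e])
x,e=tri([ray(pt,*hB),ray(ps,*S(586,141))]);P("triB",[*x,*e])
for n,q in dict(narrow=(170,220),sqleft=(237,246),wide=(352,248)).items(): P(n,onz(pt,*T(*q),.093))
# rail-frame outer corners, z .116: top image; end of deck corners z .1
for n,q in dict(c1=(138,22),c2=(26,335)).items(): P(n,onz(pt,*T(*q),.1))
c=[onz(pt,u,v,.1) for u,v in[(190+138/3.8,160+22/3.8),(190+26/3.8,160+335/3.8),(449,236),(433,321)]]
for a in c:P("deck",a)
P("w",[np.linalg.norm(c[0]-c[1]),np.linalg.norm(c[0]-c[2]),np.linalg.norm(c[2]-c[3]),np.linalg.norm(c[1]-c[3])])
d=(c[0]-c[2]+c[1]-c[3]);d/=np.linalg.norm(d);P("ydir",d);P("ang",np.degrees(np.arctan2(d[1],d[0])))
ex=np.array([d[1],-d[0],0]);mid=sum(c)/4; O=mid+d*0.024  # centre y=-24
P("O",O)
def loc(X):
    v=np.array(X)-O;return np.round([v@ex,v@d,X[2]],4)
for n,X in dict(hA=A,hB=B,narrow=onz(pt,*T(170,220),.093),sqleft=onz(pt,*T(237,246),.093),wide=onz(pt,*T(352,248),.093),jar=onz(pt,*T(478,30),.1),disc=onz(pt,*T(594,147),.022)).items():P(n,[*X,*loc(X)])
P("beaker",[*onz(pt,178,208,.085),*loc(onz(pt,178,208,.085))])
E
```

```text
handle ends [[0.5633 0.097  0.138 ]
 [0.5136 0.1052 0.138 ]]
len 0.0503
triA [5.635e-01 9.740e-02 1.365e-01 4.000e-04 4.000e-04]
triB [0.5139 0.1061 0.1345 0.0009 0.0009]
narrow [0.5456 0.1772 0.093 ]
sqleft [0.5345 0.1355 0.093 ]
wide [0.541  0.0672 0.093 ]
c1 [0.6638 0.2117 0.1   ]
c2 [0.4679 0.2515 0.1   ]
deck [0.6638 0.2117 0.1   ]
deck [0.4679 0.2515 0.1   ]
deck [ 0.5577 -0.3032  0.1   ]
deck [ 0.3725 -0.2703  0.1   ]
w [0.1999 0.5256 0.1881 0.5304]
ydir [0.1908 0.9816 0.    ]
ang 79.0001
O [ 0.5201 -0.004   0.1   ]
hA [0.5633 0.097  0.138  0.0231 0.1074 0.138 ]
hB [ 0.5136  0.1052  0.138  -0.0272  0.106   0.138 ]
narrow [ 0.5456  0.1772  0.093  -0.0095  0.1827  0.093 ]
sqleft [ 0.5345  0.1355  0.093  -0.0124  0.1397  0.093 ]
wide [0.541  0.0672 0.093  0.007  0.0739 0.093 ]
jar [0.682  0.0044 0.1    0.1573 0.0392 0.1   ]
disc [ 0.635  -0.0864  0.022   0.1285 -0.0589  0.022 ]
beaker [ 0.5549  0.3112  0.085  -0.0259  0.3161  0.085 ]
```

```bash
python3 - <<'E'
from h import *
s=observe();M=R.from_rotvec(s["ee_rot"]).as_matrix();print(M.round(3))
y=np.degrees(np.arctan2(M[1,1],M[0,1]));print("jaw yaw",y,"spin",(79-y+90)%180-90)
print("to handle",np.array([.5385,.101,.24])-s["position"])
E
```

```text
[[-0.909  0.416 -0.   ]
 [ 0.416  0.909 -0.001]
 [-0.    -0.001 -1.   ]]
jaw yaw 65.42455359757773 spin 13.575446402422273
to handle [ 2.78742725e-01 -4.67096020e-01 -1.41157317e-04]
```

Request:
step_arm:
  series:
    - [[0.09,0.02,-0.033,0,1],[0.09,0.04,-0.067,0,2],[0.09,0.06,-0.1,0,3],[0.09,0.08,-0.134,0,4],[0.09,0.1,-0.167,0,5],[0.09,0.12,-0.2,0,6],[0.09,0.14,-0.234,0,7],[0.09,0.16,-0.267,0,8],[0.09,0.18,-0.3,0,9],[0.09,0.2,-0.334,0,10],[0.09,0.22,-0.367,0,11],[0.09,0.24,-0.4,0,12],[0.09,0.26,-0.434,0,13],[0.09,0.279,-0.467,0,13.6],[0.09,0.279,-0.467,0,13.6],[0.09,0.279,-0.467,0,13.6],[0.09,0.279,-0.467,0,13.6]]
  squeeze: 15

```text
clock: 1.57
position: [0.5384, 0.1015, 0.2398]
ee_rot: [-0.301, -3.126, 0.001]
force: [0.2, 0.7, 0.3]
width: 0.981
```

```bash
python3 - <<'E'
from h import *
s=observe();print(s["clock"],s["position"],s["force"])
M=R.from_rotvec(s["ee_rot"]).as_matrix();print("jaw yaw",np.degrees(np.arctan2(M[1,1],M[0,1])))
p=eyes.camera_params("wrist");im,d=eyes.get_image("wrist");cv2.imwrite("pics/w1.png",im[:,:,::-1])
print(p);print(proj(p,[.5385,.101,.138]))
E
```

```text
1.5667 [0.53836233 0.10151628 0.23981185] [0.22205508 0.6906974  0.30977711]
jaw yaw 79.00969915686014
{'intrinsics': array([[276.4374288 ,   0.        , 250.43588963],
       [  0.        , 276.4374288 , 195.39751752],
       [  0.        ,   0.        ,   1.        ]]), 'position': array([0.45901948, 0.11693266, 0.38345332]), 'attitude': array([2.23291122, 1.8425943 , 0.27811495])}
[250.2802015  200.21350915]
```

View pics/w1.png

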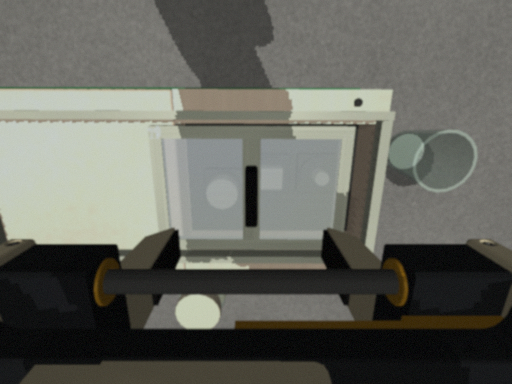

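The wrist view shows the handle at (251,197), centred between the jaws and aligned with them. It also shows the plungers: wide (222,193), square (271,179) and narrow (322,178). Next I descend and grip the handle.

Request:
step_arm:
  series:
    - [[0.09,0,0,-0.025,0],[0.09,0,0,-0.05,0],[0.09,0,0,-0.075,0],[0.09,-0.001,0,-0.095,0],[0.09,-0.002,0,-0.107,0],[0.09,-0.002,0,-0.107,0],[0.05,-0.002,0,-0.107,0],[0.0,-0.002,0,-0.107,0],[0.0,-0.002,0,-0.107,0],[0.0,-0.002,0,-0.107,0],[0.0,-0.002,0,-0.107,0],[0.0,-0.002,0,-0.107,0],[0.0,-0.002,0,-0.107,0]]
  squeeze: 15

```text
clock: 2.7
position: [0.5362, 0.1024, 0.1332]
ee_rot: [-0.298, -3.127, 0.001]
force: [0.2, 0.6, 0.4]
width: 0.519
```

Request:
step_arm:
  series:
    - [[0.0,0,0,0,0],[0.0,0,0,0,0],[0.0,0,0,0,0],[0.0,0,0,0,0],[0.0,0,0,0,0],[0.0,0,0,0,0],[0.0,0,0,0,0],[0.0,0,0,0,0],[0.0,0,0,0,0]]

```text
clock: 3.45
position: [0.5362, 0.1023, 0.1331]
ee_rot: [-0.299, -3.127, 0.001]
force: [0.7, 0.5, -1.4]
width: 0.128
```

Request:
step_arm:
  series:
    - [[0.0,-0.001,-0.005,0,0],[0.0,-0.0029,-0.015,0,0],[0.0,-0.0048,-0.0245,0,0],[0.0,-0.0067,-0.0345,0,0],[0.0,-0.0086,-0.044,0,0],[0.0,-0.0105,-0.054,0,0],[0.0,-0.0124,-0.064,0,0],[0.0,-0.0143,-0.0735,0,0],[0.0,-0.0162,-0.0835,0,0],[0.0,-0.0181,-0.093,0,0],[0.0,-0.02,-0.103,0,0],[0.0,-0.022,-0.113,0,0],[0.0,-0.024,-0.1235,0,0],[0.0,-0.0258,-0.133,0,0],[0.0,-0.0278,-0.143,0,0],[0.0,-0.0298,-0.153,0,0],[0.0,-0.0316,-0.1625,0,0],[0.0,-0.033,-0.169,0,0],[0.0,-0.0334,-0.172,0,0],[0.0,-0.0334,-0.172,0,0]]

```text
clock: 5.12
position: [0.5021, -0.0709, 0.1331]
ee_rot: [-0.3, -3.126, 0.002]
force: [-5.8, -0.4, 4.2]
width: 0.129
```

```bash
python3 - <<'E'
from h import *
s=observe();print(s["clock"],s["position"],s["force"],s["width"])
im,d=eyes.get_image("top");cv2.imwrite("pics/t2.png",cv2.resize(im[150:320,180:480,::-1],None,fx=2.6,fy=2.6,interpolation=cv2.INTER_CUBIC))
im,d=eyes.get_image("scene");cv2.imwrite("pics/s2.png",cv2.resize(im[100:260,50:330,::-1],None,fx=2.85,fy=2.85,interpolation=cv2.INTER_CUBIC))
E
```

```text
5.1167 [ 0.50211403 -0.07086189  0.13309395] [-5.7789566  -0.38859377  4.23343489] 0.1286301999434832
```

View pics/t2.png

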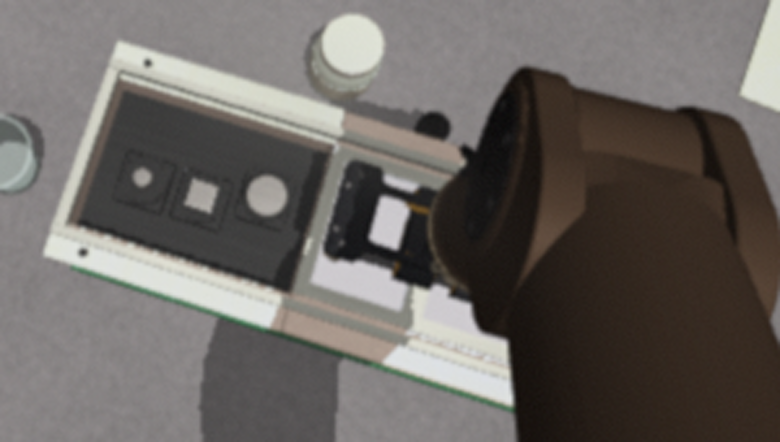

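View pics/s2.png

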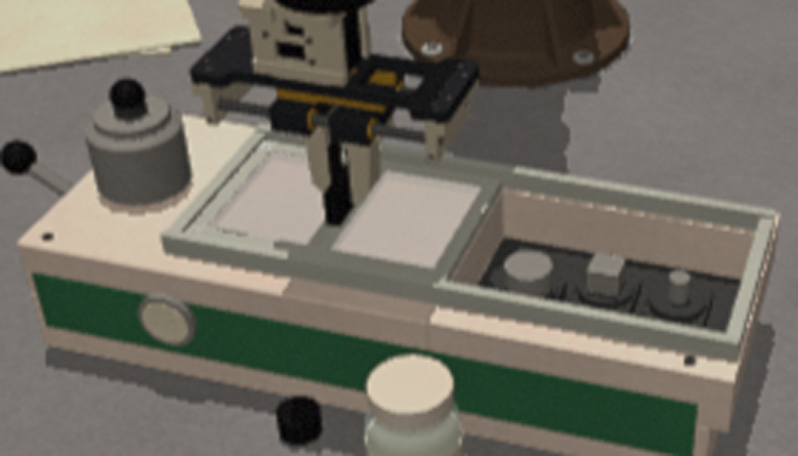

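The guard is nearly open in both views. The plungers are now uncovered; in the zoomed top view narrow is at (142,177), square at (202,196) and wide at (268,195). I push 5 mm further to find the stop.

Request:
step_arm:
  series:
    - [[0.0,-0.0015,-0.0015,0,0],[0.0,-0.0025,-0.003,0,0],[0.0,-0.0025,-0.005,0,0],[0.0,-0.0025,-0.005,0,0],[0.0,-0.0025,-0.005,0,0]]

```text
clock: 5.63
position: [0.502, -0.0711, 0.1331]
ee_rot: [0.293, 3.126, 0.005]
force: [4.6, 17.4, -5.8]
width: 0.13
```

```bash
python3 - <<'E'
from h import *
pt=eyes.camera_params("top");ps=eyes.camera_params("scene")
T=lambda u,v:(180+u/2.6,150+v/2.6)
S=lambda u,v:(50+u/2.85,100+v/2.85)
d=np.array([.1908,.9816]);ex=np.array([.9816,-.1908]);O=np.array([.5201,-.004])
im=cv2.imread("pics/t2.png")
# refine by brightness blobs inside the bay
g=cv2.cvtColor(im,cv2.COLOR_BGR2GRAY)
m=np.zeros_like(g);m[160:220,120:295]=(g[160:220,120:295]>110)
n,l,st,ce=cv2.connectedComponentsWithStats(m);
for a,c in zip(st[1:],ce[1:]):
    if a[4]>80:
        X=onz(pt,*T(*c),.093);print(a,c.round(1),X.round(4),[((X[:2]-O)@ex).round(4),((X[:2]-O)@d).round(4)])
for k,a,b in(("narrow",(142,177),(680,278)),("square",(202,196),(606,261)),("wide",(268,195),(529,261))):
    x,e=tri([ray(pt,*T(*a)),ray(ps,*S(*b))]);print(k,x.round(4),np.round(e,4))
E
```

```text
[134 168  17  18 244] [141.9 176.9] [0.5453 0.1775 0.093 ] [np.float64(-0.0099), np.float64(0.1829)]
[ 247  176   40   40 1262] [266.7 195.2] [0.5414 0.0674 0.093 ] [np.float64(0.0073), np.float64(0.0741)]
[185 179  33  34 768] [201.3 195.5] [0.5348 0.124  0.093 ] [np.float64(-0.01), np.float64(0.1284)]
narrow [0.5455 0.178  0.0908] [0.0004 0.0004]
square [0.5343 0.1236 0.0938] [0.0003 0.0003]
wide [0.5414 0.0672 0.0951] [0.0009 0.0009]
```

Reaction is 17 N with no further motion, so the guard is on its open stop. The plungers triangulate at z 91–95 mm, which agrees with the 93 mm given. Now I release and rise.

Request:
step_arm:
  series:
    - [[0.012,0,0,0,0],[0.04,0,0,0,0],[0.04,0,0,0,0],[0.04,0,0,0,0],[0.04,0,0,0,0],[0.04,0,0,0,0],[0.04,0,0,0.01,0],[0.04,0,0,0.03,0],[0.02,0,0,0.05,0],[0.0,0.01,0.034,0.06,0],[0.0,0.02,0.069,0.06,0],[0.0,0.03,0.104,0.06,0],[0.0,0.0394,0.138,0.06,0],[0.0,0.0394,0.138,0.06,0],[0.0,0.0394,0.138,0.06,0],[0.0,0.0394,0.138,0.06,0]]

```text
clock: 6.97
position: [0.5414, 0.0662, 0.1935]
ee_rot: [0.293, 3.126, 0.004]
force: [-0.3, -0.3, 0.3]
width: 0.008
```

```bash
python3 - <<'E'
from h import *
s=observe();print(s["clock"],s["position"],s["force"],s["width"])
M=R.from_rotvec(s["ee_rot"]).as_matrix();print("jaw yaw",np.degrees(np.arctan2(M[1,1],M[0,1])))
for n in("top","scene"):
    im,d=eyes.get_image(n);cv2.imwrite(f"pics/{n}3.png",im[:,:,::-1])
im=cv2.imread("pics/scene3.png");cv2.imwrite("pics/s3z.png",cv2.resize(im[100:260,50:330],None,fx=2.85,fy=2.85,interpolation=cv2.INTER_CUBIC))
E
```

```text
6.9667 [0.54135394 0.06623482 0.19352406] [-0.2809455  -0.30388604  0.33302389] 0.007567862276487995
jaw yaw 79.29548146149394
```

View pics/s3z.png

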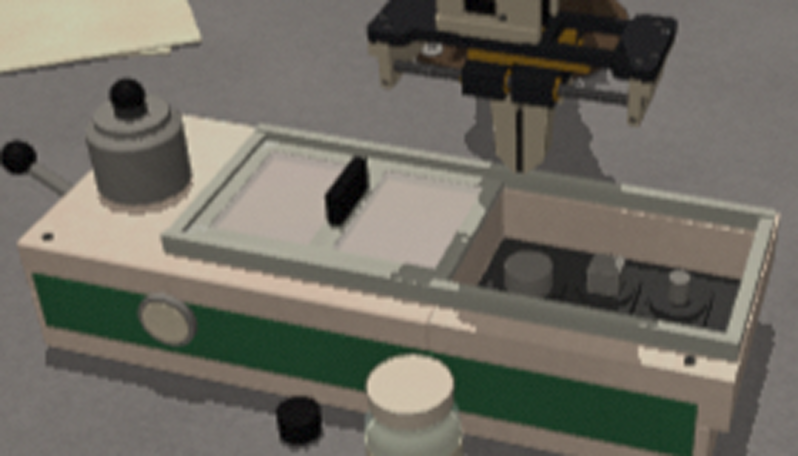

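The guard stays open with the handle at (347,190), and the closed fingers are above the bay. Now I press the wide plunger.

Request:
step_arm:
  series:
    - [[0.0,0,0.001,-0.03,0],[0.0,0,0.001,-0.06,0],[0.0,0,0.001,-0.078,0],[0.0,0,0.001,-0.085,0],[0.0,0,0.001,-0.089,0],[0.0,0,0.001,-0.092,0],[0.0,0,0.001,-0.092,0],[0.0,0,0.001,-0.092,0]]

```text
clock: 7.73
position: [0.542, 0.0659, 0.1025]
ee_rot: [0.297, 3.124, 0.005]
force: [-1.4, -0.6, 2.7]
width: 0.008
```

Request:
step_arm:
  series:
    - [[0.0,0,0,-0.0015,0],[0.0,0,0,-0.003,0],[0.0,0,0,-0.003,0],[0.0,0,0,-0.004,0],[0.0,0,0,-0.004,0],[0.0,0,0,-0.004,0]]

```text
clock: 8.23
position: [0.5427, 0.066, 0.0999]
ee_rot: [0.297, 3.122, 0.006]
force: [-4.2, -1.6, 15.3]
width: 0.006
```

Force jumped to 15 N with the tool stopped at 0.0999, so the wide plunger is at the bottom. On to the square one.

Request:
step_arm:
  series:
    - [[0.0,0,0,0.0,0],[0.0,0,0,0.015,0],[0.0,0,0,0.035,0],[0.0,-0.004,0.029,0.04,0],[0.0,-0.008,0.0575,0.04,0],[0.0,-0.008,0.0575,0.04,0],[0.0,-0.008,0.0575,0.04,0],[0.0,-0.008,0.0575,0.025,0],[0.0,-0.008,0.0575,0.01,0],[0.0,-0.008,0.0575,0.005,0],[0.0,-0.008,0.0575,0.003,0],[0.0,-0.008,0.0575,0.003,0]]

```text
clock: 9.23
position: [0.5345, 0.1226, 0.1028]
ee_rot: [0.298, 3.123, 0.004]
force: [-2.1, -1.2, 2.7]
width: 0.004
```

Request:
step_arm:
  series:
    - [[0.0,0,0,-0.002,0],[0.0,0,0,-0.0035,0],[0.0,0,0,-0.0045,0],[0.0,0,0,-0.0045,0],[0.0,0,0,-0.0045,0]]

```text
clock: 9.65
position: [0.5349, 0.1226, 0.0999]
ee_rot: [0.299, 3.122, 0.005]
force: [-5.8, -2.2, 16.8]
width: 0.004
```

The square plunger bottomed at the same height. Next is the narrow one.

Request:
step_arm:
  series:
    - [[0.0,0,0,0.0,0],[0.0,0,0,0.015,0],[0.0,0,0,0.035,0],[0.0,0.005,0.028,0.04,0],[0.0,0.0105,0.0555,0.04,0],[0.0,0.0105,0.0555,0.04,0],[0.0,0.0105,0.0555,0.04,0],[0.0,0.0105,0.0555,0.025,0],[0.0,0.0105,0.0555,0.01,0],[0.0,0.0105,0.0555,0.005,0],[0.0,0.0105,0.0555,0.003,0],[0.0,0.0105,0.0555,0.003,0]]

```text
clock: 10.65
position: [0.5451, 0.1769, 0.1028]
ee_rot: [0.3, 3.123, 0.004]
force: [-1.5, -1.4, 2.8]
width: 0.003
```

Request:
step_arm:
  series:
    - [[0.0,0,0,-0.002,0],[0.0,0,0,-0.0035,0],[0.0,0,0,-0.0045,0],[0.0,0,0,-0.0045,0],[0.0,0,0,-0.0045,0]]

```text
clock: 11.07
position: [0.5456, 0.1769, 0.0999]
ee_rot: [0.3, 3.121, 0.005]
force: [-4.3, -1.6, 15.3]
width: 0.003
```

All three are bled. Back above the handle, opening the jaws on the way.

Request:
step_arm:
  series:
    - [[0.0,0,0,0.0,0],[0.0,0,0,0.015,0],[0.0,0,0,0.04,0],[0.0,0,0,0.07,0],[0.06,-0.004,-0.02,0.095,0],[0.06,-0.01,-0.055,0.1,0],[0.06,-0.017,-0.095,0.1,0],[0.06,-0.024,-0.135,0.1,0],[0.06,-0.031,-0.175,0.1,0],[0.06,-0.038,-0.215,0.1,0],[0.06,-0.0432,-0.248,0.1,0],[0.06,-0.0432,-0.248,0.1,0],[0.06,-0.0432,-0.248,0.1,0],[0.06,-0.0432,-0.248,0.1,0]]

```text
clock: 12.23
position: [0.5027, -0.0705, 0.2002]
ee_rot: [0.3, 3.121, 0.006]
force: [0.1, 0.2, 1.2]
width: 0.645
```

```bash
python3 - <<'E'
from h import *
s=observe();print(s["clock"],s["position"],s["force"],s["width"])
im,d=eyes.get_image("wrist");cv2.imwrite("pics/w4.png",im[:,:,::-1])
E
```

```text
12.2333 [ 0.50268421 -0.07049248  0.20015806] [0.14087807 0.23524901 1.18817087] 0.6451466194389348
```

View pics/w4.png

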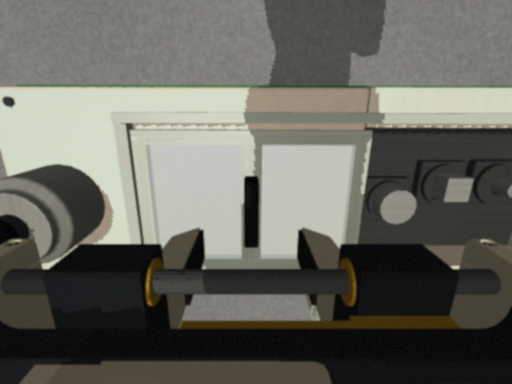

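The handle at (251,212) is centred between the jaws, and the guard is still open. Descend and grip.

Request:
step_arm:
  series:
    - [[0.06,0,0,-0.025,0],[0.06,0,0,-0.05,0],[0.06,0,0,-0.067,0],[0.06,0,0,-0.067,0],[0.03,0,0,-0.067,0],[0.0,0,0,-0.067,0],[0.0,0,0,-0.067,0],[0.0,0,0,-0.067,0],[0.0,0,0,-0.067,0],[0.0,0,0,-0.067,0],[0.0,0,0,-0.067,0],[0.0,0,0,-0.067,0],[0.0,0,0,-0.067,0],[0.0,0,0,-0.067,0],[0.0,0,0,-0.067,0]]
  squeeze: 15

```text
clock: 13.53
position: [0.5028, -0.0698, 0.1332]
ee_rot: [0.298, 3.121, 0.006]
force: [-1.7, 0.3, 4.0]
width: 0.129
```

Request:
step_arm:
  series:
    - [[0.0,0.001,0.005,0,0],[0.0,0.003,0.0145,0,0],[0.0,0.0049,0.0245,0,0],[0.0,0.0068,0.0345,0,0],[0.0,0.0088,0.0445,0,0],[0.0,0.0107,0.0545,0,0],[0.0,0.0127,0.0645,0,0],[0.0,0.0147,0.0745,0,0],[0.0,0.0166,0.0845,0,0],[0.0,0.0186,0.0945,0,0],[0.0,0.0205,0.1045,0,0],[0.0,0.0225,0.1145,0,0],[0.0,0.0244,0.124,0,0],[0.0,0.0264,0.134,0,0],[0.0,0.0283,0.144,0,0],[0.0,0.0303,0.154,0,0],[0.0,0.0322,0.164,0,0],[0.0,0.0335,0.17,0,0],[0.0,0.0345,0.175,0,0],[0.0,0.035,0.178,0,0]]

```text
clock: 15.2
position: [0.5381, 0.109, 0.1332]
ee_rot: [0.297, 3.121, 0.007]
force: [0.8, -2.9, 1.8]
width: 0.13
```

Request:
step_arm:
  series:
    - [[0.0,0.0008,0.004,0,0],[0.0,0.0016,0.008,0,0],[0.0,0.0024,0.012,0,0],[0.0,0.0032,0.016,0,0],[0.0,0.0036,0.0185,0,0],[0.0,0.004,0.0205,0,0],[0.0,0.0042,0.022,0,0],[0.0,0.0044,0.0235,0,0],[0.0,0.0044,0.0235,0,0],[0.0,0.0044,0.0235,0,0]]

```text
clock: 16.03
position: [0.5413, 0.1254, 0.1331]
ee_rot: [0.306, 3.123, -0.006]
force: [-5.7, -23.4, 13.8]
width: 0.134
```

The 23 N reaction comes at 200.4 mm from the open stop, so the guard is on its shut stop. Release and rise.

Request:
step_arm:
  series:
    - [[0.012,0,0,0,0],[0.012,0,0,0,0],[0.05,0,0,0,0],[0.05,0,0,0,0],[0.05,0,0,0,0],[0.05,0,0,0,0],[0.05,0,0,0,0],[0.05,0,0,0.01,0],[0.05,0,0,0.035,0],[0.05,0,0,0.07,0],[0.05,-0.02,0.02,0.1,0],[0.05,-0.04,0.05,0.13,0],[0.05,-0.06,0.08,0.15,0],[0.05,-0.08,0.11,0.16,0],[0.05,-0.1,0.14,0.17,0],[0.05,-0.12,0.17,0.17,0],[0.05,-0.14,0.2,0.17,0],[0.05,-0.14,0.2,0.17,0],[0.05,-0.14,0.2,0.17,0]]

```text
clock: 17.62
position: [0.3998, 0.3273, 0.3038]
ee_rot: [0.299, 3.124, -0.005]
force: [0.1, -0.3, -0.8]
width: 0.547
```

```bash
python3 - <<'E'
from h import *
s=observe();print(s["clock"],s["position"],s["force"],s["width"])
t,_=eyes.get_image("top");sc,_=eyes.get_image("scene")
a=cv2.resize(t[150:290,160:380,::-1],None,fx=3.6,fy=3.6,interpolation=cv2.INTER_CUBIC)
b=cv2.resize(sc[100:290,50:390,::-1],None,fx=2.3,fy=2.3,interpolation=cv2.INTER_CUBIC)
cv2.imwrite("pics/t5.png",a);cv2.imwrite("pics/s5.png",b)
E
```

```text
17.6167 [0.39975806 0.32730343 0.30380065] [ 0.14548043 -0.30400229 -0.82597319] 0.5466631446826401
```

View pics/t5.png

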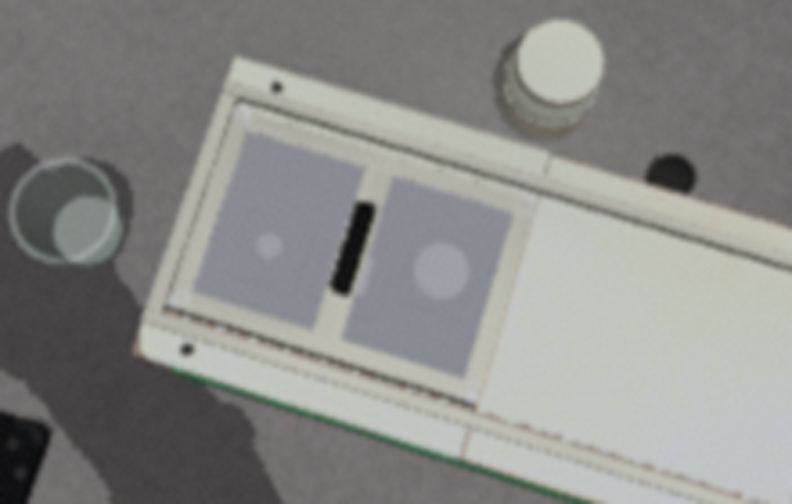

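View pics/s5.png

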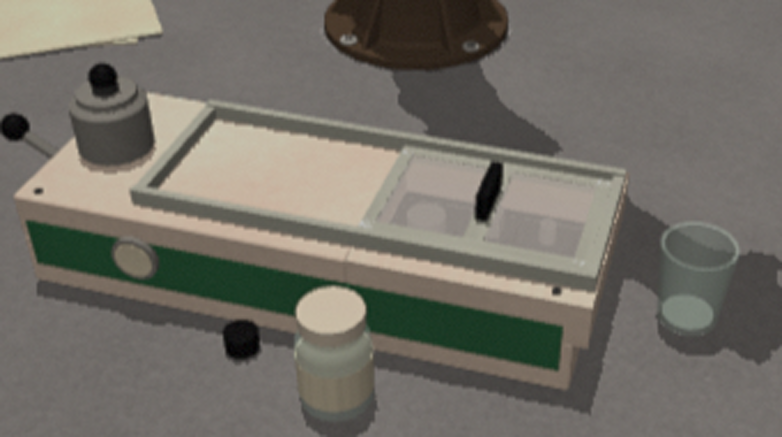

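The guard is against the +y end stop with no gap; its handle is at (353,248) in the zoomed top view. The jar, disc and beaker stand where they were.

```bash
python3 -c "
from cell import arm
print(arm.sign_off())"
```

```text
the job is handed in; nothing more can be done
None
```

I opened the guard, pressed the three plungers in order (wide, square, narrow), shut the guard again and handed the job in at about 17.7 s of the 61 s allowed. No verdict was reported.

- **Guard opening:** it started about 23 mm open rather than fully shut. I slid it by its handle until it stopped against 17 N.
- **Plungers:** each one bottomed at the same tool height (TCP 0.0999 m) with 15–17 N on the tool, and I lifted clear before moving to the next.
- **Guard shutting:** it stopped against 23 N, 200.4 mm from the open stop. The last 20 mm went at 0.05 m/s or less, from the commanded steps.
- **Last pictures:** no gap shows at the guard's shut end, the jar, disc and beaker stand upright where they were (judged by eye), and the arm is clear.

The square plunger was hidden by the handle in the last top view, so I did not see it up again. I took it to be up because the tool had lifted well clear of it. The triangulated plunger heights were 91–95 mm against the stated 93 mm, and nothing else disagreed.

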